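# Load a fresh paper roll on the test bench's report-printer stand

### The job

Take the spent cardboard core off the stand's sinking plate and leave it in the empty scrap tray. Then load the fresh roll whose hole fits the spindle: slide it along the deck (it must not be lifted or tipped over, and must not knock the things around it) until it rests against the two guide rods with its hole over the spindle, and only then press it straight down with the plate until it is fully home on the spindle. Leave the roll with the small hole, and all the other things standing about, where they are.

Things in the scene. Friction and masses are not known exactly. Their poses are not given: they have to be found in the camera images.
- stand: Paper stand: grey box fixed on the table, 280 mm (its x) by 500 mm (its y), 70 mm high; its flat rimless top is the deck. Origin: centre of its underside, z up. Round (0, -160) mm of its frame a square well, 100 by 100 mm, is cut in the deck; the sinking plate fills it. Spindle and two guide rods stand fixed in the well.
- spindle_tip (a point): Top centre of the fixed steel spindle, at (0, -160, 67) mm in the stand's frame, 3 mm below the deck, seen through the plate's hole. Spindle: 24 mm diameter, upright, with a 9 mm high conical nose narrowing to 12 mm.
- rods (a point): Point midway between the axes of the two guide rods, at (0, -192, 84) mm in the stand's frame, level with their tops. The rods are fixed, upright, steel, 16 mm diameter, at x = 38 and -38 mm, 14 mm higher than the deck, and reach to the well's bottom. A roll pushed towards -y of the stand until it touches both is centred on the spindle within about 1 mm.
- plate (a joint): Sinking plate: bare aluminium, 98 by 98 mm, 28 mm hole for the spindle. 0 = up (top 0.8 mm below the deck, spindle nose just under it); grows, in m, as it goes straight down to 0.040 = on its stop (spindle then 38 mm above the plate). No spring: a friction brake of about 9 N plus 40 N per m/s of damping holds it where it is left, also under a roll.
- roll: The fresh paper roll that fits: white paper on a cardboard core, upright plain cylinder of 84 mm diameter, 50 mm high, with a 30 mm hole right through; about 0.22 kg. Origin: centre of its underside, z up along its axis. Stands on the deck.
- other_roll: A roll of the same look and outside size (84 mm diameter, 50 mm high) standing on the deck, but with a 14 mm hole: does not fit the spindle. Leave it alone. Origin: centre of its underside.
- core: The spent core: an empty cardboard tube, 38 mm outside, 30 mm inside diameter, 60 mm high, 30 g, standing upright on the sinking plate. Origin: centre of its lower end, z along its axis.
- core_mid (a point): Middle of the spent core's axis, 30 mm above its origin.
- tray: Empty scrap tray, bare steel open box fixed on the table, 150 (its x) by 110 (its y) by 50 mm high, walls and floor 4 mm, to the left or the right of the stand. Origin: centre of its underside.
- parts_tray: Tray of the same size with a cross divider, filled with small fittings, fixed on the other side. Not to be used. Origin: centre of its underside.
- tin: Steel tin standing on the deck in the way, 50 mm diameter, 45 mm high; leave alone. Origin: centre of its underside.
- basket: Small steel cup, 44 mm diameter, 26 mm high, in the corner of the deck beside the plate; leave alone. Origin: centre of its underside.
- tamper: Steel tamper standing on the table right of the stand, 58 mm diameter, 78 mm high; leave alone. Origin: centre of its underside.
- pitcher: Steel mug, 76 mm diameter, 90 mm high, beyond the stand; leave alone. Origin: centre of its underside.
- brush: Brush lying on the table; leave alone. Origin: below its middle.
Not all that is in view belongs to the job. There is more than one size of the core; the one meant has the size given above. What is shaped like the roll but orange is not meant.

How it is judged:
By the outcome, as a careful person would: the job done as asked, in the order asked, and still so for the second after the job is handed in, with the robot touching nothing.
It also fails if it takes over 72 s, if anything falls off the work surface, if the arm or the gripper's body presses on something with over 40 N, if the wrist force passes 120 N, or if a joint passes its speed limit or range.

### The arm

A 6-joint arm with a two-finger parallel gripper is mounted at the origin on the work surface. World frame = base frame: x ahead of the robot, y to its left, z up, the work surface at z = 0. Lengths are in mm, angles in rad, forces in N, time in s.
With the tool pointing down it reaches from about 400 to 925 mm from the base axis. Payload 12.5 kg.
Tool frame: the origin (TCP) lies midway between the tips of the shut fingers; the grasp point (between the pads) lies 19 mm behind it; z points along the fingers, y is the line along which they close (so a half turn about z gives the same grasp; the last joint's range is limited). The gripper opens to 95 mm and grips with 3 to 60 N. Pads are 20 mm wide; open, the fingers measure 119 mm over their backs; the gripper's body (75 mm by 180 mm) begins 59 mm behind the grasp point.
Start: joints at [1.069, 0.491, 1.559, -0, 1.092, -0.106], TCP at [240.952, 576.705, 214.661] pointing down, gripper open.
Joint ranges: [-3.1, 3.1], [-0.84, 2.19], [0.05, 2.79], [-1.13, 4.28], [0.06, 2.93], [-2.69, 2.69]. Speed limits (rad/s): [2.22, 2.22, 2.79, 3.14, 3.14, 3.14].

### API

Orientations are given as [roll, pitch, yaw] about the fixed x, y, z axes, in that order (R = Rz(yaw) Ry(pitch) Rx(roll)).
In Python, from cell import readout, eyes, env gives the robot as it stands.
- The arm moves only by the tool move_arm, never from a script. Its argument "plan" is a list of rows, each a list of 3 entries, a list of its own where there are three numbers: the turn, a rotation vector about the tool's x, y, z in degrees, then the shift along the tool's x, y, z in m, then the gripper command: -1 is shut, 1 is fully open, values between are in proportion. In form: [[[ax, ay, az], [x, y, z], jaw], ...]. A call has 1 to 5 rows; each row is the pose to reach, as a shift and turn from the pose commanded when the call began, along the tool's axes at that moment; what a row does not reach only later rows make up. A row lasts 1/8 s, in which the tool goes at most 62.5 mm and 10.7 degrees, less where a joint would pass 70% of its speed; a pose out of reach is approached as far as the arm can. A call with a gripper value outside its range is refused whole. The fingers move at their own pace and stop on an object; the grip force is fixed at half the most. Time passes only in rows, so rows that repeat a pose let the fingers close. It gives the time, the measured TCP pose, the force, the opening and the grip force at its end, in the units of the state.
- readout.state(): the state, without advancing time (a new reading comes with each control period).
- eyes.read_camera(name): name is "scene" or "top"; returns a dict with "img" (384x512x3 uint8, red, green, blue), "K" (3x3 intrinsics, pixels), "extrinsics" (4x4, takes a point from camera to world coordinates). Camera axes: x right, y up, looking along -z (the intrinsics and any distortion apply to the point x, -y, -z); pixel columns grow to the right and rows downward; lengths in mm; the calibration is good to about 2 mm. A picture is of the moment at which its call begins. There is no depth.
- env.job_done(): hands the job in; it is judged then, once.
Trained networks look in a picture, given as the dict that the camera call returned (one of the last four; its "shot" number tells which), for a name from the list of things; names that differ only in an ending like _2 or _b are one class to them, and where a whole thing is asked for, a point or a joint stands for the part that bears it (a point fixed in the world has none). Each returns a list of dicts, best first, with "score" (0 to 1); they miss things now and then, are a little off and sometimes report something else, mostly with a low value. They report only what shows in the picture. A call takes as long as a camera call. They do not tell look-alikes from the thing itself.
- eyes.cut_out(picture, name): "mask" (384x512 bool, what is visible of it) and "uv" ([column, row] in pixels, amid what is visible of it).
The state is a dict: "t": time; "joints": joint angles; "qvel": joint speeds; "tau": joint torques, N m; "eef_pos": TCP position; "tcp_rot": TCP orientation; "ft_force": force on the tool from outside, world axes, zero at the start; "moment": the same for the moment, N m; "opening": opening from 0.0 (shut) to 1.0 (fully open); "grip_force": force on a finger pad.
Only numpy, scipy, OpenCV 4.12 (cv2) and the standard library are available. Lean on these libraries where they do the work, as an engineer would, in place of code of your own. Each camera call takes 0.05 s, during which the arm holds its last target. There are 200 camera calls.

## Working session

There is one attempt and no reset: what is moved stays moved. The work goes in short steps, Python scripts to look and compute and a tool call to move; the robot and the scene stay as the last step left them, time stands still between calls to the robot, and variables do not carry over. Pictures are saved under pics/ and viewed, at most 10 in all, crops included, and the job is handed in when it is done.

Besides the shell and the picture viewer there is one more tool, called after "Emit:" by a JSON object that holds its "op" and its "data", one argument or row to a line. move_arm: Moves the arm, as the interface text tells. Its arguments: {"type":"object","properties":{"plan":{"type":"array","items":{"type":"array"}}},"required":["plan"]}

```bash
ls; mkdir -p pics; python3 - <<'E'
from cell import readout, eyes, env
import cv2
print(readout.state())
for n in("scene","top"):
    p=eyes.read_camera(n); cv2.imwrite(f"pics/{n}0.png",p["img"][:,:,::-1]); print(n,p["K"].tolist(),p["extrinsics"].round(4).tolist(),p.keys())
    for k in ["stand","plate","roll","core","tray","parts_tray","tin","basket","rods"]:
        try:print(k,[(round(d["score"],2),[round(float(v)) for v in d["uv"]],int(d["mask"].sum())) for d in eyes.cut_out(p,k)][:4])
        except Exception as e:print(k,e)
E
```

```text
pics
{'t': 0.0, 'joints': array([ 1.06941485e+00,  4.91536129e-01,  1.55947748e+00,  6.52631179e-06,
        1.09170403e+00, -1.05593298e-01]), 'qvel': array([-2.94132220e-04,  2.28163512e-03,  1.77593932e-05,  1.96718169e-03,
       -5.71226485e-04,  5.37809244e-04]), 'tau': array([-3.89990397e-03, -6.12638354e+01, -2.58187115e+01,  6.91193040e-02,
        4.80989506e-02, -1.10467017e-04]), 'eef_pos': array([240.80809836, 576.46543203, 214.06665848]), 'tcp_rot': array([-3.14047455e+00, -1.24325989e-04,  2.74580139e+00]), 'ft_force': array([-0.11964883,  0.40032331,  0.66420428]), 'moment': array([-0.01029976, -0.0172513 ,  0.04215457]), 'grip_force': 0.0, 'opening': 0.9997478644501843}
scene [[429.1601408472812, 0.0, 255.21535395108558], [0.0, 429.1601408472812, 195.27171807081393], [0.0, 0.0, 1.0]] [[0.337, -0.6684, 0.6631, 1259.7431], [0.9413, 0.2242, -0.2524, -240.7754], [0.02, 0.7093, 0.7047, 903.6193], [0.0, 0.0, 0.0, 1.0]] dict_keys(['img', 'K', 'extrinsics', 'shot'])
stand [(0.7, [232, 227], 15141)]
plate [(0.63, [181, 232], 735)]
roll [(0.98, [295, 144], 567), (0.84, [282, 1
[... 365 characters left out ...]
0, 1.0]] [[0.0119, 0.9944, -0.105, 363.8326], [-0.9999, 0.0129, 0.0083, 35.7751], [0.0096, 0.1049, 0.9944, 1529.6189], [0.0, 0.0, 0.0, 1.0]] dict_keys(['img', 'K', 'extrinsics', 'shot'])
stand [(0.6, [264, 184], 11488), (0.39, [256, 192], 194), (0.37, [307, 178], 95), (0.29, [378, 152], 253)]
plate [(0.63, [315, 182], 753), (0.54, [218, 206], 539), (0.53, [123, 156], 560)]
roll [(0.92, [177, 261], 524), (0.8, [217, 212], 502)]
core [(0.5, [290, 110], 226)]
tray [(0.82, [144, 200], 1681)]
parts_tray [(0.76, [388, 198], 1748)]
tin [(0.7, [254, 193], 164), (0.33, [389, 198], 1708)]
basket [(0.67, [324, 143], 130), (0.33, [205, 169], 592), (0.3, [307, 173], 118)]
rods [(0.61, [263, 186], 11978)]
```

```bash
python3 - <<'E'
import cv2
for n,(x0,y0,x1,y1) in dict(scene=(60,80,420,350),top=(90,60,450,330)).items():
    i=cv2.imread(f"pics/{n}0.png")[y0:y1,x0:x1]
    cv2.imwrite(f"pics/{n}0z.png",cv2.resize(i,(800,600),interpolation=cv2.INTER_CUBIC))
E
```

```text
(no output)
```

View pics/scene0z.png

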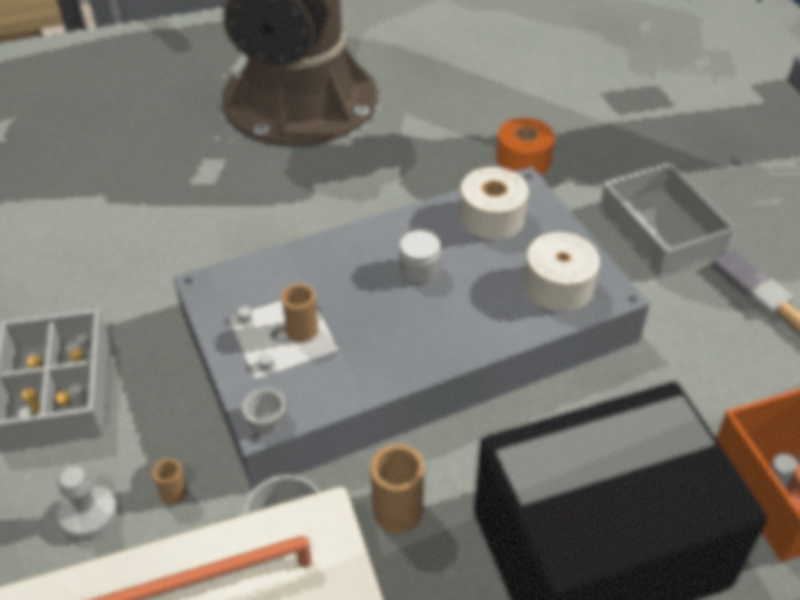

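View pics/top0z.png

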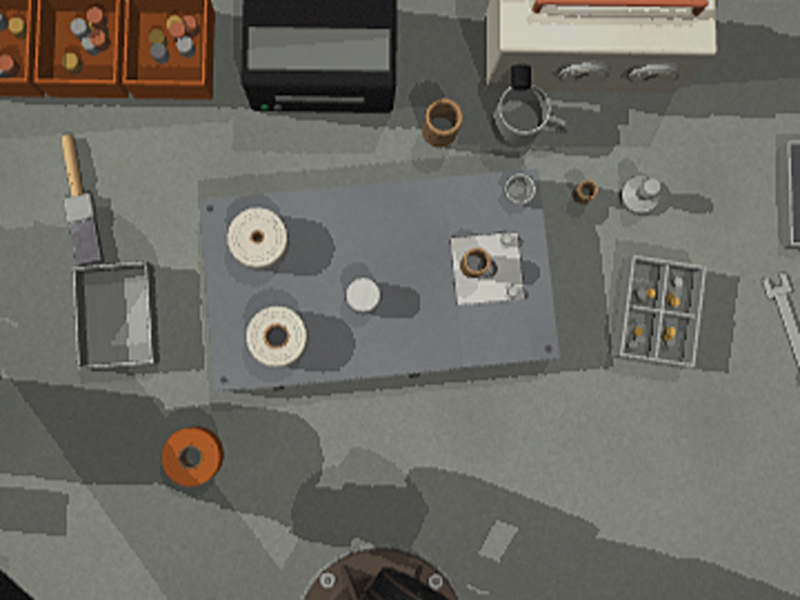

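The scene view shows the plate at crop (285,335) with the core on it at (300,312), and the tin at (420,256). The big-hole roll is at (494,200), nearer the robot, and the small-hole roll is at (563,270). In the top view the big-hole roll is at crop (277,335), the core at (477,262), the rods at (510,240) and (514,292), and the empty tray on the left at (115,315).

```bash
cat > h.py <<'E'
import numpy as np, cv2
from scipy.optimize import least_squares
def proj(p,P):
    E=p["extrinsics"]; c=(np.atleast_2d(P)-E[:3,3])@E[:3,:3]
    q=(c*[1,-1,-1])@p["K"].T; return q[:,:2]/q[:,2:]
def cyl(x,y,z,r,h):
    a=np.linspace(0,2*np.pi,40); c=np.c_[x+r*np.cos(a),y+r*np.sin(a)]
    return np.r_[np.c_[c,0*a+z],np.c_[c,0*a+z+h]]
def cent(poly):
    m=cv2.moments(poly.astype(np.float32)); return np.array([m["m10"],m["m01"]])/m["m00"]
def cylcent(p,x,y,z,r,h): return cent(cv2.convexHull(proj(p,cyl(x,y,z,r,h)).astype(np.float32))[:,0])
def mc(m): v,u=np.nonzero(m); return np.array([u.mean(),v.mean()])
def fit(obs,z,r,h,x0=(430,0)):
    f=lambda s:np.concatenate([cylcent(p,s[0],s[1],z,r,h)-c for p,c in obs])
    s=least_squares(f,x0,x_scale=10,diff_step=1e-3); return s.x,s.fun
def T(s,P):
    P=np.atleast_2d(P).astype(float); c,n=np.cos(s[2]),np.sin(s[2])
    return P@np.array([[c,-n,0],[n,c,0],[0,0,1]]).T+[s[0],s[1],0]
E
cat > m.py <<'E'
from h import *; from cell import eyes
S=eyes.read_camera("scene");Tp=eyes.read_camera("top")
near=lambda p,k,uv:(lambda d:mc(d["mask"]))(min(eyes.cut_out(p,k),key=lambda d:np.hypot(*(np.array(d["uv"])-uv))))
# stand: rough corners then edge refinement
C=[[140,250,70],[140,-250,70],[-140,-250,70],[-140,250,70]]
top=np.array([[203,198],[537,172],[556,358],[212,388]])/2.2222+[90,60]
s=least_squares(lambda s:(proj(Tp,T(s,C))-top).ravel(),[430,30,0],x_scale=[10,10,.1]).x
print("rough",s)
G={}
for n,p in(("s",S),("t",Tp)):
    g=cv2.GaussianBlur(cv2.cvtColor(p["img"],cv2.COLOR_RGB2LAB),(0,0),.8).astype(np.float32); G[n]=g
for it in range(3):
    obs=[]
    for n,p in(("s",S),("t",Tp)):
        for i in range(4):
            a,b=np.array(C[i],float),np.array(C[(i+1)%4],float)
            for t in np.linspace(.06,.94,30):
                P=a+(b-a)*t; q=proj(p,T(s,[P,P*[1.02,1.02,1],a,b])); d=q[3]-q[2]; nn=np.array([-d[1],d[0]])/np.hypot(*d)
                k=np.arange(-5+it,5.01-it,.25); pts=(q[0]+k[:,None]*nn).astype(np.float32)
                v=cv2.remap(G[n],pts[:,:1],pts[:,1:],cv2.INTER_LINEAR)[:,0]
                e=np.linalg.norm(v[4:]-v[:-4],axis=1); j=e.argmax()
                if e[j]>12: obs.append((p,P,nn,q[0]+nn*k[j+2]))
    f=lambda s:np.array([(proj(p,T(s,P))[0]-o)@nn for p,P,nn,o in obs])
    r=least_squares(f,s,x_scale=[10,10,.1],loss="soft_l1",f_scale=.5); s=r.x
    print("stand",s.round(3),len(obs),np.median(abs(f(s))).round(2))
np.save("stand.npy",s)
print("spindle",T(s,[0,-160,67]),"rods",proj(Tp,T(s,[[38,-192,84],[-38,-192,84]])).round(1).tolist(),proj(S,T(s,[[38,-192,84],[-38,-192,84]])).round(1).tolist())
print("rods seen top ~",((np.array([[510,240],[514,292]]))/2.2222+[90,60]).round(1).tolist(),"scene",((np.array([[265,362],[244,315]]))/2.2222+[60,80]).round(1).tolist())
def loc(x):
    c,n=np.cos(s[2]),np.sin(s[2]); d=x[:2]-s[:2]; return np.array([c*d[0]+n*d[1],-n*d[0]+c*d[1]]).round(1)
def show(k,o,z,r,h):
    x,e=fit(o,z,r,h); print(k,x.round(1),"stand-frame",loc(x),"res px",e.round(1))
show("roll",[(S,near(S,"roll",(282,170))),(Tp,near(Tp,"roll",(217,212)))],70,42,50)
show("roll",[(S,near(S,"roll",(282,170)))],70,42,50)
show("other",[(S,near(S,"roll",(313,202))),(Tp,near(Tp,"roll",(206,167)))],70,42,50)
show("tin",[(S,near(S,"tin",(249,195))),(Tp,near(Tp,"tin",(254,193)))],70,25,45)
show("core",[(S,near(S,"core",(194,221)))],69.2,19,60)
show("basket",[(Tp,near(Tp,"basket",(324,143))),(S,near(S,"basket",(183,265)))],70,22,26)
c=least_squares(lambda x:proj(Tp,[x[0],x[1],129.2])[0]-(np.array([477,262])/2.2222+[90,60]),[430,0]).x;print("core top",c,loc(c))
m=[d for d in eyes.cut_out(Tp,"tray") if abs(d["uv"][0]-144)<30][0]["mask"]
(cx,cy),wh,an=cv2.minAreaRect(np.argwhere(m)[:,::-1].astype(np.float32))
b=cv2.boxPoints(((cx,cy),wh,an)); print("tray corners",[least_squares(lambda x:proj(Tp,[x[0],x[1],50])[0]-u,[430,0]).x.round(0).tolist() for u in b])
E
python3 m.py
```

```text
rough [5.17259451e+02 9.70890430e+00 9.32153782e-02]
stand [5.18082e+02 1.10930e+01 1.04000e-01] 130 0.54
stand [5.18052e+02 1.06290e+01 1.07000e-01] 134 0.48
stand [5.17972e+02 1.02740e+01 1.08000e-01] 120 0.44
spindle [[ 535.19120399 -148.79719589   67.        ]] rods [[318.1, 167.1], [320.7, 190.5]] [[178.9, 240.4], [169.2, 219.4]]
rods seen top ~ [[319.5, 168.0], [321.3, 191.4]] scene [[179.3, 242.9], [169.8, 221.8]]
roll [449.1   0. ] stand-frame [-69.5  -2.8] res px [-50.   15.7  48.5  -5.1]
roll [473.5   0. ] stand-frame [-45.4  -5.4] res px [-47.2  21.7]
other [449.1   0. ] stand-frame [-69.5  -2.8] res px [-50.   15.7  48.5  -5.1]
tin [495.   0.] stand-frame [-24.   -7.7] res px [-11.1   3.2  10.1  -1.4]
core [508.2   0. ] stand-frame [-10.8  -9.2] res px [ 44.2 -20.4]Traceback (most recent call last):
  File "m.py", line 38, in <module>
    show("basket",[(Tp,near(Tp,"basket",(324,143))),(S,near(S,"basket",(183,265)))],70,22,26)
                                                       ~~~~^^^^^^^^^^^^^^^^^^^^^^
  File "m.py", line 3, in <lambda>
    near=lambda p,k,uv:(lambda d:mc(d["mask"]))(min(eyes.cut_out(p,k),key=lambda d:np.hypot(*(np.array(d["uv"])-uv))))
                                                ~~~^^^^^^^^^^^^^^^^^^^^^^^^^^^^^^^^^^^^^^^^^^^^^^^^^^^^^^^^^^^^^^^^^^
ValueError: min() iterable argument is empty
```

```bash
sed -i 's/x0=(430,0)/x0=(430,40)/; s/diff_step=1e-3/diff_step=1e-2/' h.py
sed -i '/^show("other"/d; /^show("basket"/d; /^show("roll",\[(S,near(S,"roll",(282,170)))\]/d' m.py
cat >> m.py <<'E'
show("roll top only",[(Tp,near(Tp,"roll",(217,212)))],70,42,50)
show("tin top only",[(Tp,near(Tp,"tin",(254,193)))],70,25,45)
for k,u,z in(("other",(258,238),120),("basket",(519,188),96),("rollclick",(277,336),120),("tinclick",(363,295),115),("rodA",(510,240),84),("rodB",(514,292),84)):
    x=least_squares(lambda x:proj(Tp,[x[0],x[1],z])[0]-((np.array(u)+.5)/2.2222-.5+[90,60]),[430,0]).x; print(k,x.round(1),loc(x))
E
python3 m.py
```

```text
rough [5.17259451e+02 9.70890430e+00 9.32153782e-02]
stand [5.18429e+02 1.10340e+01 1.04000e-01] 134 0.5
stand [5.17894e+02 1.05220e+01 1.07000e-01] 131 0.48
stand [5.17907e+02 1.02490e+01 1.09000e-01] 117 0.4
spindle [[ 535.38152462 -148.79350178   67.        ]] rods [[318.0, 167.0], [320.7, 190.4]] [[178.9, 240.5], [169.2, 219.5]]
rods seen top ~ [[319.5, 168.0], [321.3, 191.4]] scene [[179.3, 242.9], [169.8, 221.8]]
roll [432.2 152.6] stand-frame [-69.6 150.8] res px [-0.  -0.1 -0.  -0.1]
tin [625.9 -65.6] stand-frame [ 99.1 -87.2] res px [-20.1  46.7 -41.7  38.4]
core [ 540.5 -126.2] stand-frame [   7.5 -138.1] res px [-0. -0.]
core top [ 535.2385044  -128.09647496] [   2.1 -139.4]
tray corners [[532.0, 463.0], [541.0, 341.0], [392.0, 326.0], [382.0, 448.0]]
roll top only [432.  152.5] stand-frame [-69.8 150.8] res px [-0. -0.]
tin top only [ 753.9 -199.8] stand-frame [ 211.6 -234.5] res px [-0. -0.]
other [567.2 180.2] [ 67.6 163.5]
basket [ 648.5 -191.7] [ 107.7 -215. ]
rollclick [429.7 150.5] [-72.3 149.1]
tinclick [489.   31.4] [-26.4  24.2]
rodA [ 574.3 -180.3] [  35.3 -195.5]
rodB [ 498.9 -185.8] [ -40.3 -192.8]
```

```bash
cat > g.py <<'E'
import sys,numpy as np; from cell import readout
from scipy.spatial.transform import Rotation as R
# usage: g.py x y z yaw [x y z yaw ...] -> turn (deg) & shift (m) in present tool frame
s=readout.state(); A=R.from_euler("xyz",s["tcp_rot"]); a=list(map(float,sys.argv[1:]))
print("t",round(s["t"],2),"pos",s["eef_pos"].round(1),"rot",s["tcp_rot"].round(3),"F",s["ft_force"].round(1),"op",round(s["opening"]*95,1),"grip",s["grip_force"])
for i in range(0,len(a),4):
    B=R.from_euler("xyz",[np.pi,0,a[i+3]])
    print((A.inv()*B).as_rotvec(degrees=True).round(2),(A.inv().apply(np.array(a[i:i+3])-s["eef_pos"])/1000).round(4))
E
python3 g.py 320 370 220 3.25 420 130 220 3.25 538 -127 220 3.25
```

```text
t 2.1 pos [240.9 576.7 214.7] rot [3.142 0.    2.746] F [-0.  -1.5 -0.3] op 95.0 grip 0.0
[  0.     0.   -28.89] [-0.1526 -0.1602 -0.0054]
[  0.     0.   -28.89] [-0.3374 -0.3431 -0.0054]
[  0.     0.   -28.89] [-0.5454 -0.5348 -0.0054]
```

Emit:
{"op": "move_arm", "data": {
  "plan": [
    [[0, 0, -10], [-0.043, -0.042, -0.005], 0.26],
    [[0, 0, -20], [-0.086, -0.084, -0.005], 0.26],
    [[0, 0, -28.9], [-0.129, -0.126, -0.005], 0.26],
    [[0, 0, -28.9], [-0.172, -0.168, -0.005], 0.26],
    [[0, 0, -28.9], [-0.215, -0.21, -0.005], 0.26]
  ]
}}

```text
t: 2.72
eef_pos: [358.9, 298.4, 219.9]
tcp_rot: [3.141, 0.001, -3.033]
ft_force: [0.6, 0.2, 0.8]
opening: 0.635
grip_force: 0.0
```

```bash
python3 g.py 538 -127 220 3.25
```

```text
t 2.73 pos [358.9 298.4 219.9] rot [ 3.141e+00  1.000e-03 -3.033e+00] F [0.6 0.2 0.8] op 60.3 grip 0.0
[0.02 0.04 0.04] [-1.318e-01 -4.423e-01 -2.000e-04]
```

Emit:
{"op": "move_arm", "data": {
  "plan": [
    [[0, 0, 0], [-0.016, -0.055, 0], 0.26],
    [[0, 0, 0], [-0.032, -0.11, 0], 0.26],
    [[0, 0, 0], [-0.049, -0.165, 0], 0.26],
    [[0, 0, 0], [-0.065, -0.22, 0], 0.26],
    [[0, 0, 0], [-0.082, -0.275, 0], 0.26]
  ]
}}

```text
t: 3.35
eef_pos: [470.2, 33.7, 219.9]
tcp_rot: [3.142, 0.001, -3.033]
ft_force: [1.1, 0.9, 0.1]
opening: 0.629
grip_force: 0.0
```

Emit:
{"op": "move_arm", "data": {
  "plan": [
    [[0, 0, 0], [-0.016, -0.055, 0], 0.26],
    [[0, 0, 0], [-0.032, -0.11, 0], 0.26],
    [[0, 0, 0], [-0.049, -0.165, 0], 0.26],
    [[0, 0, 0], [-0.049, -0.165, 0.03], 0.26],
    [[0, 0, 0], [-0.049, -0.165, 0.06], 0.26]
  ]
}}

```text
t: 3.98
eef_pos: [536.4, -124.0, 158.8]
tcp_rot: [-3.141, 0.001, -3.034]
ft_force: [0.1, 0.2, -0.0]
opening: 0.628
grip_force: 0.0
```

```bash
python3 g.py 538 -127 95 3.25; python3 - <<'E'
from cell import eyes; import cv2
p=eyes.read_camera("scene")
cv2.imwrite("pics/a.png",cv2.resize(p["img"][150:350,90:330,::-1],(720,600),interpolation=cv2.INTER_CUBIC))
E
```

```text
t 3.98 pos [ 536.4 -124.   158.8] rot [-3.141e+00  1.000e-03 -3.034e+00] F [ 0.1  0.2 -0. ] op 59.6 grip 0.0
[-0.01  0.03 -0.07] [-0.0013 -0.0031  0.0638]
```

View pics/a.png

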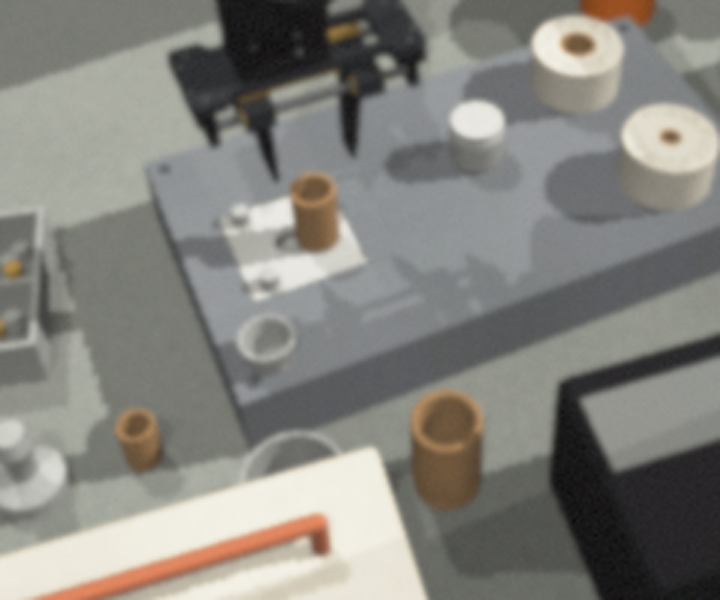

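The gripper hangs over the core: fingertips at crop (275,178) and (352,155), core top at (315,185). I'll check this numerically before descending.

```bash
python3 - <<'E'
from h import *; from cell import eyes
p=eyes.read_camera("scene"); q=eyes.read_camera("top")
z=lambda P:((proj(p,P)-[90,150]+.5)*3-.5).round(1).tolist()
print("tcp",z([536.4,-124,158.8]),"finger tips (inner)",z([[536.4-3.2,-124+29.8,158.8],[536.4+3.2,-124-29.8,158.8]]))
print("core top at est",z([538,-127,129.2]),z([535,-128,129.2]),"bottom",z([538,-127,69.2]))
for d in eyes.cut_out(p,"core"):
    if np.hypot(*(np.array(d["uv"])-(194,221)))<15: print(d["score"],fit([(p,mc(d["mask"]))],69.2,19,60))
for d in eyes.cut_out(q,"plate"): print(d["score"],d["uv"],d["mask"].sum())
E
```

```text
tcp [[311.4, 160.0]] finger tips (inner) [[346.4, 148.9], [275.8, 171.3]]
core top at est [[311.3, 187.4]] [[309.2, 185.1]] bottom [[317.0, 235.5]]
0.7 (array([ 542.62764757, -126.74129466]), array([-2.03323873e-06, -5.16941441e-07]))
0.35 [389.6, 195.5] 1708
```

Emit:
{"op": "move_arm", "data": {
  "plan": [
    [[0, 0, 0], [-0.002, -0.002, 0.022], 0.26],
    [[0, 0, 0], [-0.002, -0.002, 0.044], 0.26],
    [[0, 0, 0], [-0.002, -0.002, 0.064], 0.26],
    [[0, 0, 0], [-0.002, -0.002, 0.064], -0.2],
    [[0, 0, 0], [-0.002, -0.002, 0.064], -1]
  ]
}}

```text
t: 4.85
eef_pos: [539.2, -125.1, 97.0]
tcp_rot: [-3.141, 0.002, -3.033]
ft_force: [-0.5, 0.2, -0.2]
opening: 0.474
grip_force: 0.0
```

Emit:
{"op": "move_arm", "data": {
  "plan": [
    [[0, 0, 0], [0, 0, 0], -1],
    [[0, 0, 0], [0, 0, 0], -1],
    [[0, 0, 0], [0, 0, 0], -1]
  ]
}}

```text
t: 5.22
eef_pos: [539.1, -125.1, 96.8]
tcp_rot: [-3.141, 0.002, -3.033]
ft_force: [-0.7, 0.4, 5.7]
opening: 0.396
grip_force: 30.0
```

Emit:
{"op": "move_arm", "data": {
  "plan": [
    [[0, 0, 0], [0, 0, -0.055], -1],
    [[0, 0, 0], [0, 0, -0.11], -1],
    [[0, 0, 0], [0.02, 0.055, -0.11], -1],
    [[0, 0, 0], [0.034, 0.113, -0.11], -1],
    [[0, 0, 0], [0.045, 0.17, -0.11], -1]
  ]
}}

```text
t: 5.85
eef_pos: [474.4, 40.6, 206.3]
tcp_rot: [-3.142, 0.001, -3.034]
ft_force: [0.7, 0.8, 0.1]
opening: 0.393
grip_force: 30.0
```

```bash
python3 g.py 462 397 200 3.25
```

```text
t 5.85 pos [474.4  40.6 206.3] rot [-3.142e+00  1.000e-03 -3.034e+00] F [0.7 0.8 0.1] op 37.4 grip 29.998990260064602
[-0.    0.07 -0.03] [-0.026   0.3557  0.0063]
```

Emit:
{"op": "move_arm", "data": {
  "plan": [
    [[0, 0, 0], [-0.005, 0.06, 0], -1],
    [[0, 0, 0], [-0.01, 0.12, 0], -1],
    [[0, 0, 0], [-0.015, 0.18, 0], -1],
    [[0, 0, 0], [-0.02, 0.24, 0], -1],
    [[0, 0, 0], [-0.025, 0.3, 0], -1]
  ]
}}

```text
t: 6.48
eef_pos: [467.3, 342.2, 206.3]
tcp_rot: [3.141, 0.001, -3.033]
ft_force: [1.2, -0.8, -0.2]
opening: 0.395
grip_force: 30.0
```

Emit:
{"op": "move_arm", "data": {
  "plan": [
    [[0, 0, 0], [0, 0.05, 0.01], -1],
    [[0, 0, 0], [0, 0.055, 0.04], -1],
    [[0, 0, 0], [0, 0.055, 0.08], -1]
  ]
}}

```text
t: 6.85
eef_pos: [461.6, 396.0, 125.7]
tcp_rot: [3.14, 0.002, -3.031]
ft_force: [-0.5, -0.1, -0.4]
opening: 0.398
grip_force: 30.0
```

```bash
python3 g.py 462 397 33 3.25; python3 - <<'E'
from cell import eyes; import cv2
p=eyes.read_camera("scene")
cv2.imwrite("pics/b.png",cv2.resize(p["img"][80:280,230:470,::-1],(720,600),interpolation=cv2.INTER_CUBIC))
E
```

```text
t 6.85 pos [461.6 396.  125.7] rot [ 3.140e+00  2.000e-03 -3.031e+00] F [-0.5 -0.1 -0.4] op 37.8 grip 29.99986899085343
[0.07 0.12 0.1 ] [-0.0003  0.0008  0.0927]
```

View pics/b.png

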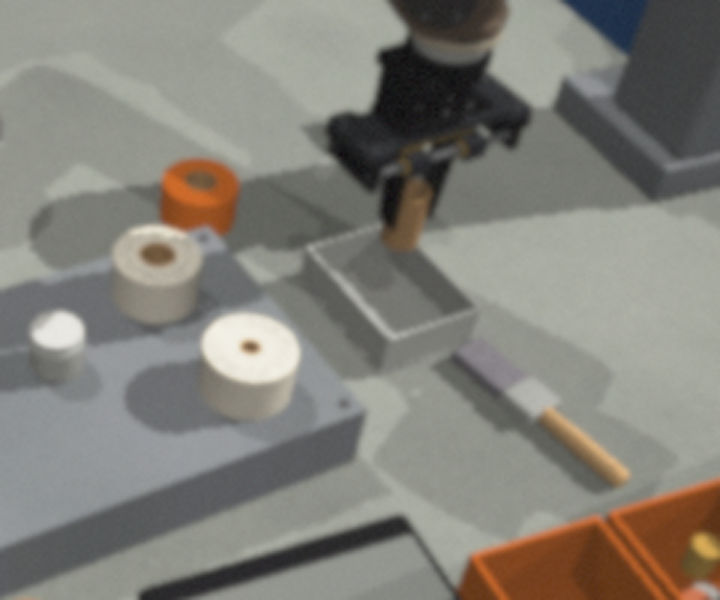

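The core hangs over the tray with its bottom at crop (402,245). The tray rim corners are at (307,248), (388,225), (475,308) and (392,338), so I'll fit the tray pose from these.

```bash
python3 - <<'E'
from h import *; from cell import eyes
p=eyes.read_camera("scene")
u=(np.array([[307,248],[388,225],[475,308],[392,338]])+.5)/3-.5+[230,80]
C=[[-75,-55,50],[-75,55,50],[75,55,50],[75,-55,50]]
r=least_squares(lambda s:(proj(p,T(s,C))-u).ravel(),[462,397,.1],x_scale=[10,10,.1]);print(r.x,r.fun.round(1))
E
```

```text
[4.63340971e+02 3.95550560e+02 1.14791122e-01] [-1.6  0.1  0.6 -1.8  2.  -0.  -0.9  1.1]
```

Tray centre (463,396) is confirmed. Lower the core, release it and retreat.

Emit:
{"op": "move_arm", "data": {
  "plan": [
    [[0, 0, 0], [0, 0, 0.04], -1],
    [[0, 0, 0], [0, 0, 0.075], -1],
    [[0, 0, 0], [0, 0, 0.093], -1],
    [[0, 0, 0], [0, 0, 0.093], -1],
    [[0, 0, 0], [0, 0, 0.093], 0]
  ]
}}

```text
t: 7.58
eef_pos: [462.4, 395.2, 34.2]
tcp_rot: [3.141, 0.002, -3.033]
ft_force: [-0.3, -0.5, 0.2]
opening: 0.451
grip_force: 0.0
```

Emit:
{"op": "move_arm", "data": {
  "plan": [
    [[0, 0, 0], [0, 0, 0], 0],
    [[0, 0, 0], [0, 0, 0], 0],
    [[0, 0, 0], [0, 0, -0.03], 0],
    [[0, 0, 0], [0, 0, -0.08], 0],
    [[0, 0, 0], [0, 0, -0.14], 0.5]
  ]
}}

```text
t: 8.2
eef_pos: [461.3, 394.5, 173.9]
tcp_rot: [-3.141, -0.001, -3.033]
ft_force: [1.7, 0.0, -0.1]
opening: 0.557
grip_force: 0.0
```

```bash
python3 g.py 432 152.5 180 3.25
```

```text
t 8.2 pos [461.3 394.5 173.9] rot [-3.141e+00 -1.000e-03 -3.033e+00] F [ 1.7  0.  -0.1] op 52.9 grip 0.0
[-0.04 -0.07  0.01] [ 0.0554 -0.2374 -0.0059]
```

Emit:
{"op": "move_arm", "data": {
  "plan": [
    [[0, 0, 0], [0.014, -0.06, 0], 1],
    [[0, 0, 0], [0.028, -0.12, 0], 1],
    [[0, 0, 0], [0.042, -0.18, 0], 1],
    [[0, 0, 0], [0.055, -0.238, 0], 1],
    [[0, 0, 0], [0.055, -0.238, 0.03], 1]
  ]
}}

```text
t: 8.82
eef_pos: [433.5, 149.5, 144.2]
tcp_rot: [3.141, 0.004, -3.037]
ft_force: [0.6, 0.4, 0.9]
opening: 0.987
grip_force: 0.0
```

```bash
python3 g.py 432 152.5 76 3.25; python3 - <<'E'
from h import *; from cell import eyes,readout
p=eyes.read_camera("scene"); b=cv2.resize(p["img"][80:280,230:470,::-1],(720,600),interpolation=cv2.INTER_CUBIC)
z=lambda P:((proj(p,P)-[230,80]+.5)*3-.5).round(1)
e=readout.state()["eef_pos"]
for d in eyes.cut_out(p,"roll"): print(d["score"],d["uv"],fit([(p,mc(d["mask"]))],70,42,50)[0])
for d in eyes.cut_out(p,"core"): print("core",d["score"],d["uv"])
print(proj(p,[463,396,34]))
for P in [e]+[e+[sx*-.108*k+.994*w,sx*.994*k+.108*w,0] for sx in(-1,1) for k in(47.5,59.5) for w in (-10,10)]+list(cyl(432,152.5,120,42,0)[:40]): cv2.circle(b,tuple(z(P)[0].astype(int)),2,(0,0,255),-1)
cv2.imwrite("pics/c.png",b)
E
```

```text
t 8.82 pos [433.5 149.5 144.2] rot [ 3.141  0.004 -3.037] F [0.6 0.4 0.9] op 93.8 grip 0.0
[ 0.01  0.25 -0.23] [0.0014 0.0032 0.0682]
0.89 [281.6, 171.1] [432.75118716 154.07283473]
0.64 [294.8, 145.6] [343.78771115 232.88143748]
core 0.79 [135.5, 300.0]
core 0.68 [237.3, 294.2]
core 0.6 [361.0, 181.0]
core 0.5 [362.4, 175.8]
core 0.41 [94.7, 309.6]
[[358.5645629  175.99139553]]
```

View pics/c.png

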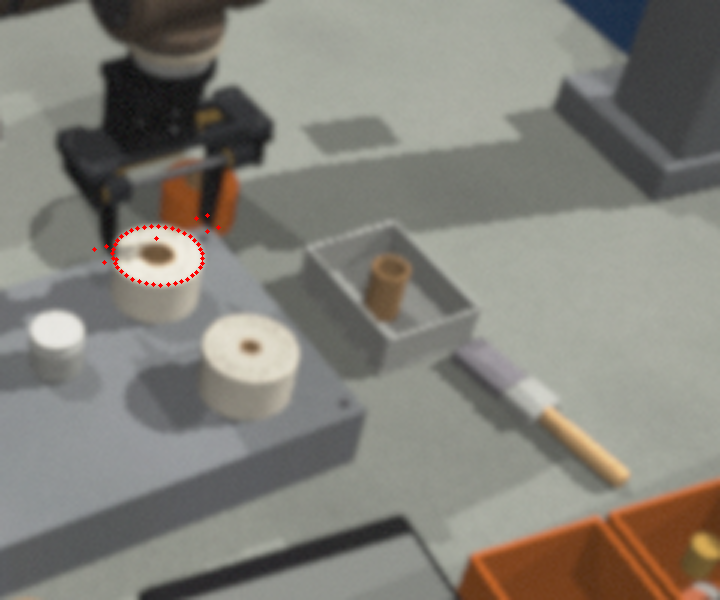

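The core stands in the tray (crop 388,285). The predicted roll rim, (115..205, 228..285), matches the roll in the picture. Align, settle and read the pose.

```bash
python3 g.py 432 152.5 76 3.25
```

```text
t 8.97 pos [432.5 152.  142.5] rot [-3.142e+00 -2.000e-03 -3.034e+00] F [ 0.3 -0.9  0.2] op 95.0 grip 0.0
[-0.   -0.1  -0.03] [0.0003 0.0006 0.0665]
```

Emit:
{"op": "move_arm", "data": {
  "plan": [
    [[0, 0, 0], [0, 0.001, 0.015], 1],
    [[0, 0, 0], [0, 0.001, 0.03], 1],
    [[0, 0, 0], [0, 0.001, 0.045], 1],
    [[0, 0, 0], [0, 0.001, 0.06], 1],
    [[0, 0, 0], [0, 0.001, 0.066], 1]
  ]
}}

```text
t: 9.6
eef_pos: [432.9, 154.0, 76.8]
tcp_rot: [3.142, 0.0, -3.032]
ft_force: [-0.1, 0.2, 1.0]
opening: 0.999
grip_force: 0.0
```

Emit:
{"op": "move_arm", "data": {
  "plan": [
    [[0, 0, 0], [0, 0, 0], 0.85],
    [[0, 0, 0], [0, 0, 0], 0.75],
    [[0, 0, 0], [0, 0, 0], 0.7],
    [[0, 0, 0], [0, 0, 0], 0.7]
  ]
}}

```text
t: 10.1
eef_pos: [433.0, 153.5, 77.3]
tcp_rot: [3.141, 0.001, -3.033]
ft_force: [-1.9, 2.4, 6.6]
opening: 0.883
grip_force: 30.0
```

```bash
python3 - <<'E'
import numpy as np,subprocess
from h import T
s=[517.9,10.2,.108]
a=[]
for q in([-70,151],[-103,85],[-104,-15],[-50,-72],[0,-125],[0,-150]):
    a+=[*T(s,[*q,0])[0][:2].round(1),76,3.25]
print(np.array(a).reshape(-1,4))
subprocess.run(["python3","g.py",*map(str,a)])
E
```

```text
t 10.1 pos [433.  153.5  77.3] rot [ 3.141e+00  1.000e-03 -3.033e+00] F [-1.9  2.4  6.6] op 83.8 grip 30.001088976860046
[0.02 0.07 0.01] [ 0.0011 -0.0006  0.0013]
[0.02 0.07 0.01] [ 0.0342 -0.0666  0.0012]
[0.02 0.07 0.01] [ 0.0352 -0.1665  0.0011]
[0.02 0.07 0.01] [-0.0188 -0.2236  0.0012]
[0.02 0.07 0.01] [-0.0688 -0.2767  0.0012]
[0.02 0.07 0.01] [-0.0688 -0.3016  0.0012]
[[ 432.    152.8    76.      3.25]
 [ 406.3    83.6    76.      3.25]
 [ 416.1   -15.9    76.      3.25]
 [ 476.    -66.8    76.      3.25]
 [ 531.4  -114.1    76.      3.25]
 [ 534.1  -138.9    76.      3.25]]
```

Emit:
{"op": "move_arm", "data": {
  "plan": [
    [[0, 0, 0], [0.004, -0.007, 0], 0.7],
    [[0, 0, 0], [0.012, -0.023, 0], 0.7],
    [[0, 0, 0], [0.02, -0.039, 0], 0.7],
    [[0, 0, 0], [0.028, -0.055, 0], 0.7],
    [[0, 0, 0], [0.034, -0.068, 0], 0.7]
  ]
}}

```text
t: 10.72
eef_pos: [406.8, 81.5, 77.2]
tcp_rot: [3.141, 0.002, -3.033]
ft_force: [2.0, 4.2, 6.0]
opening: 0.879
grip_force: 30.0
```

```bash
python3 g.py 416 -15.9 76 3.25; python3 - <<'E'
from cell import eyes; from h import *
p=eyes.read_camera("scene")
for d in eyes.cut_out(p,"roll"): print(d["score"],d["uv"],d["mask"].sum(),fit([(p,mc(d["mask"]))],70,42,50)[0])
for d in eyes.cut_out(p,"tin"): print("tin",d["score"],d["uv"],d["mask"].sum(),fit([(p,mc(d["mask"]))],70,25,45)[0])
cv2.imwrite("pics/d.png",cv2.resize(p["img"][110:270,150:362,::-1],(795,600),interpolation=cv2.INTER_CUBIC))
E
```

```text
t 10.72 pos [406.8  81.5  77.2] rot [ 3.141e+00  2.000e-03 -3.033e+00] F [2.  4.2 6. ] op 83.5 grip 30.00130221247673
[ 0.01  0.13 -0.02] [ 0.0014 -0.0978  0.0012]
0.79 [258.1, 173.4] 683 [409.90793145  85.30570586]
tin 0.57 [250.0, 195.2] 399 [491.76879816  31.44750263]
```

View pics/d.png

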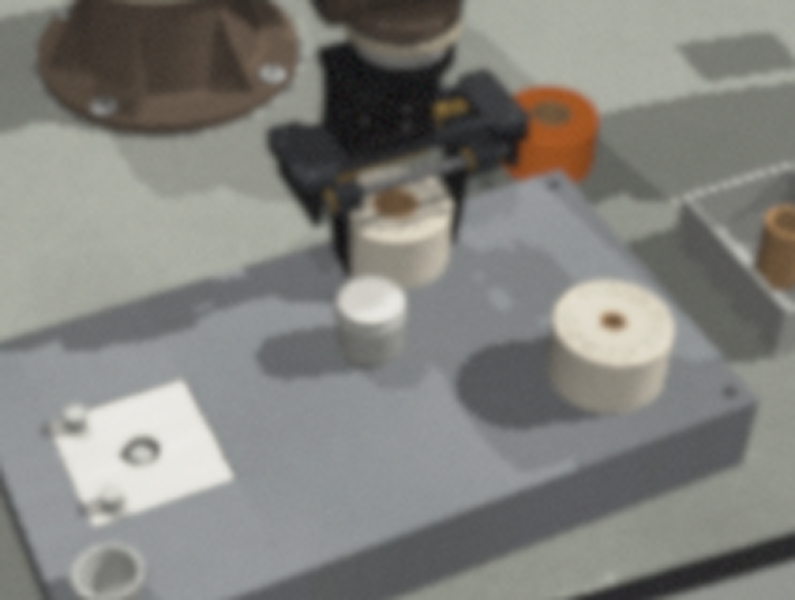

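The roll is in the grip and upright at crop (398,230), the tin is at (371,315), and the spindle shows at (141,452). Continue along the near edge.

Emit:
{"op": "move_arm", "data": {
  "plan": [
    [[0, 0, 0], [0.001, -0.012, 0], 0.7],
    [[0, 0, 0], [0.001, -0.035, 0], 0.7],
    [[0, 0, 0], [0.001, -0.058, 0], 0.7],
    [[0, 0, 0], [0.001, -0.081, 0], 0.7],
    [[0, 0, 0], [0.001, -0.1, 0], 0.7]
  ]
}}

```text
t: 11.5
eef_pos: [416.2, -18.2, 77.2]
tcp_rot: [3.141, 0.001, -3.034]
ft_force: [-1.2, 7.0, 11.2]
opening: 0.878
grip_force: 30.0
```

```bash
python3 g.py 476 -66.8 76 3.25 531.4 -114.1 76 3.25;  python3 - <<'E'
from h import *; from cell import eyes
p=eyes.read_camera("scene"); u=(np.array([141,455])+.5)/3.75-.5+[150,110]
for z in(67,69): print("spindle",least_squares(lambda x:proj(p,[x[0],x[1],z])[0]-u,[530,-140]).x)
for k,v in(("rodA",(75,415)),("rodB",(110,496))):
    u=(np.array(v)+.5)/3.75-.5+[150,110]; print(k,least_squares(lambda x:proj(p,[x[0],x[1],80])[0]-u,[530,-140]).x)
for d in eyes.cut_out(p,"roll"): print(d["score"],d["uv"],d["mask"].sum(),fit([(p,mc(d["mask"]))],70,42,50)[0])
E
```

```text
t 11.5 pos [416.2 -18.2  77.2] rot [ 3.141e+00  1.000e-03 -3.034e+00] F [-1.2  7.  11.2] op 83.4 grip 30.002060383558273
[ 0.01  0.05 -0.02] [-0.0542 -0.0548  0.0012]
[ 0.01  0.05 -0.02] [-0.1042 -0.1078  0.0013]
spindle [ 538.66965324 -148.45098619]
spindle [ 540.39343244 -148.67169454]
rodA [ 500.54876796 -184.12068832]
rodB [ 577.60668615 -177.0286674 ]
0.8 [222.7, 182.2] 801 [419.3412199  -16.38405505]
0.78 [298.2, 143.4] 584 [333.41004198 238.67493397]
0.71 [237.7, 228.7] 15326 [590.39863662 -29.15356143]
```

```bash
python3 g.py 420.5 -60 77 3.25 530 -89 77 3.25
```

```text
t 11.6 pos [416.5 -19.2  77.2] rot [-3.141e+00  1.000e-03 -3.034e+00] F [-0.8 -4.5  9.7] op 84.1 grip 30.001172125339508
[-0.04  0.07 -0.06] [ 0.0004 -0.041   0.0002]
[-0.04  0.07 -0.06] [-0.1053 -0.0816  0.0004]
```

Emit:
{"op": "move_arm", "data": {
  "plan": [
    [[0, 0, 0], [0, -0.01, 0], 0.7],
    [[0, 0, 0], [0, -0.03, 0], 0.7],
    [[0, 0, 0], [-0.004, -0.045, 0], 0.7],
    [[0, 0, 0], [-0.022, -0.053, 0], 0.7],
    [[0, 0, 0], [-0.045, -0.061, 0], 0.7]
  ]
}}

```text
t: 12.22
eef_pos: [466.4, -73.5, 77.2]
tcp_rot: [3.141, -0.002, -3.033]
ft_force: [-4.7, 1.5, 9.2]
opening: 0.881
grip_force: 30.0
```

```bash
python3 g.py 530 -89 77 3.25
```

```text
t 12.22 pos [466.4 -73.5  77.2] rot [ 3.141e+00 -2.000e-03 -3.033e+00] F [-4.7  1.5  9.2] op 83.7 grip 30.002583861351013
[ 0.05 -0.13 -0.01] [-0.0615 -0.0223  0.    ]
```

Emit:
{"op": "move_arm", "data": {
  "plan": [
    [[0, 0, 0], [-0.02, -0.007, 0], 0.7],
    [[0, 0, 0], [-0.042, -0.015, 0], 0.7],
    [[0, 0, 0], [-0.0605, -0.022, 0], 0.7],
    [[0, 0, 0], [-0.0605, -0.022, 0], 0.7],
    [[0, 0, 0], [-0.0605, -0.022, 0], 0.88]
  ]
}}

```text
t: 12.85
eef_pos: [530.0, -88.9, 76.7]
tcp_rot: [-3.142, 0.0, -3.033]
ft_force: [0.2, -0.2, 0.6]
opening: 0.92
grip_force: 0.0
```

Emit:
{"op": "move_arm", "data": {
  "plan": [
    [[0, 0, 0], [0, 0, 0], 0.88],
    [[0, 0, 0], [0, 0, 0], 0.88]
  ]
}}

```text
t: 13.1
eef_pos: [529.7, -88.6, 76.5]
tcp_rot: [3.141, -0.0, -3.033]
ft_force: [0.0, 0.2, 1.2]
opening: 0.942
grip_force: 0.0
```

```bash
python3 g.py 530 -89 77 3.25; python3 - <<'E'
from h import *; from cell import eyes
p=eyes.read_camera("scene")
for d in eyes.cut_out(p,"roll"): print(d["score"],d["uv"],d["mask"].sum(),fit([(p,mc(d["mask"]))],70,42,50)[0])
cv2.imwrite("pics/e.png",cv2.resize(p["img"][120:280,130:342,::-1],(795,600),interpolation=cv2.INTER_CUBIC))
E
```

```text
t 13.1 pos [529.7 -88.6  76.5] rot [ 3.141 -0.    -3.033] F [0.  0.2 1.2] op 89.5 grip 0.0
[ 0.02 -0.03  0.01] [-0.0003 -0.0004 -0.0005]
0.96 [296.3, 145.4] 546 [334.01885881 239.59928347]
0.94 [208.4, 221.3] 899 [536.35229762 -89.49363138]
```

View pics/e.png

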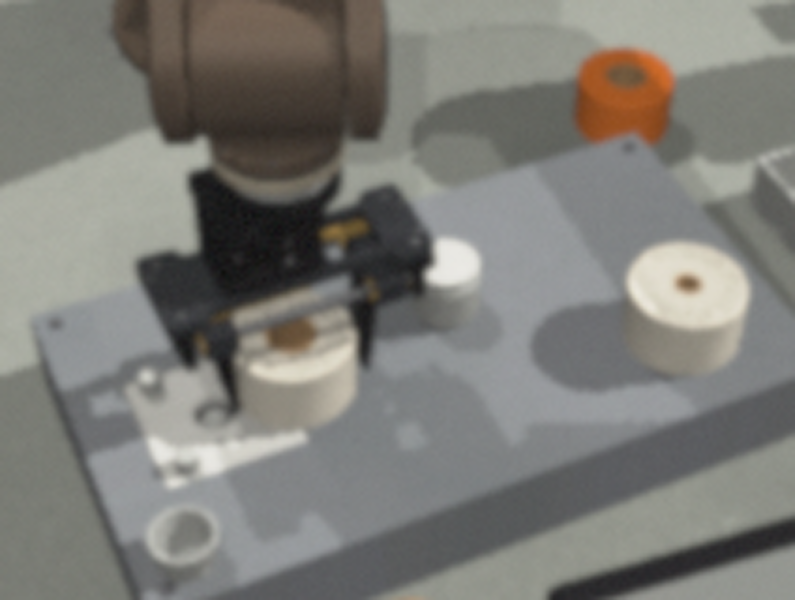

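The roll stands free between the open fingers at crop (297,370). The fingers line up to pass between the rods at (150,380) and (180,465), so I'll push towards the rods.

Emit:
{"op": "move_arm", "data": {
  "plan": [
    [[0, 0, 0], [0, -0.004, 0], 0.88],
    [[0, 0, 0], [0, -0.014, 0], 0.88],
    [[0, 0, 0], [0, -0.026, 0], 0.88],
    [[0, 0, 0], [0, -0.038, 0], 0.88],
    [[0, 0, 0], [0, -0.048, 0], 0.88]
  ]
}}

```text
t: 13.82
eef_pos: [535.3, -137.4, 76.5]
tcp_rot: [3.142, -0.0, -3.033]
ft_force: [-0.7, -0.1, -0.5]
opening: 0.94
grip_force: 0.5
```

Emit:
{"op": "move_arm", "data": {
  "plan": [
    [[0, 0, 0], [0, -0.002, 0], 0.88],
    [[0, 0, 0], [0, -0.004, 0], 0.88],
    [[0, 0, 0], [0, -0.006, 0], 0.88],
    [[0, 0, 0], [0, -0.008, 0], 0.88]
  ]
}}

```text
t: 14.32
eef_pos: [536.1, -144.2, 76.7]
tcp_rot: [3.142, 0.0, -3.033]
ft_force: [0.3, 0.2, -0.9]
opening: 0.944
grip_force: 0.5
```

```bash
python3 g.py 535.7 -145.9 77 3.25; python3 - <<'E'
from h import *; from cell import eyes
p=eyes.read_camera("scene")
for d in eyes.cut_out(p,"roll"): print(d["score"],d["uv"],d["mask"].sum(),fit([(p,mc(d["mask"]))],69.2,42,50)[0])
cv2.imwrite("pics/f.png",cv2.resize(p["img"][180:280,130:262,::-1],(792,600),interpolation=cv2.INTER_CUBIC))
E
```

```text
t 14.32 pos [ 536.1 -144.2   76.7] rot [ 3.142  0.    -3.033] F [ 0.3  0.2 -0.9] op 89.7 grip 0.4835467327529841
[0.   0.01 0.03] [ 0.0006 -0.0017 -0.0003]
0.82 [296.7, 143.6] 557 [335.28610769 239.81483079]
0.67 [186.0, 222.0] 965 [ 540.81087091 -142.13599795]
```

View pics/f.png

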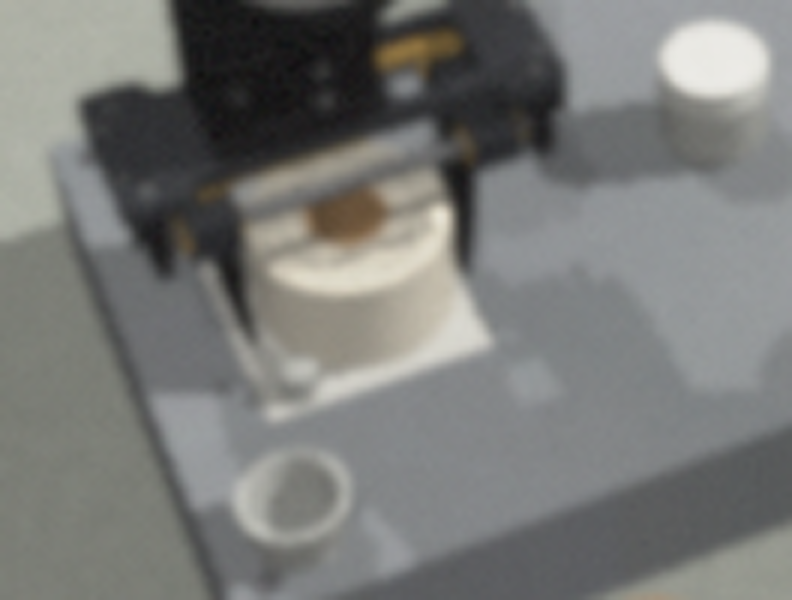

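The roll stands on the plate with its edge close to the near rod (crop 300,375). It isn't in contact yet, because the pad force is only about 0.5 N. Nudge on.

Emit:
{"op": "move_arm", "data": {
  "plan": [
    [[0, 0, 0], [0, -0.001, 0], 0.88],
    [[0, 0, 0], [0, -0.002, 0], 0.88],
    [[0, 0, 0], [0, -0.003, 0], 0.88]
  ]
}}

```text
t: 14.8
eef_pos: [536.4, -147.3, 76.6]
tcp_rot: [3.141, 0.0, -3.033]
ft_force: [0.2, 1.5, 0.5]
opening: 0.941
grip_force: 0.8
```

Emit:
{"op": "move_arm", "data": {
  "plan": [
    [[0, 0, 0], [0, -0.001, 0], 0.88],
    [[0, 0, 0], [0, -0.002, 0], 0.88]
  ]
}}

```text
t: 15.05
eef_pos: [536.6, -149.3, 76.6]
tcp_rot: [3.141, 0.0, -3.033]
ft_force: [0.6, 1.9, -0.0]
opening: 0.938
grip_force: 0.8
```

Emit:
{"op": "move_arm", "data": {
  "plan": [
    [[0, 0, 0], [0, -0.001, 0], 0.88],
    [[0, 0, 0], [0, -0.002, 0], 0.88]
  ]
}}

```text
t: 15.3
eef_pos: [537.1, -150.4, 76.7]
tcp_rot: [3.14, 0.001, -3.034]
ft_force: [3.6, 13.0, 2.8]
opening: 0.939
grip_force: 6.3
```

Emit:
{"op": "move_arm", "data": {
  "plan": [
    [[0, 0, 0], [0, -0.001, 0], 0.88],
    [[0, 0, 0], [0, -0.002, 0], 0.88]
  ]
}}

```text
t: 15.55
eef_pos: [537.8, -151.1, 76.9]
tcp_rot: [3.139, 0.002, -3.035]
ft_force: [8.1, 23.6, 5.4]
opening: 0.942
grip_force: 11.5
```

Emit:
{"op": "move_arm", "data": {
  "plan": [
    [[0, 0, 0], [0, 0.001, 0], 0.88],
    [[0, 0, 0], [-0.001, 0.001, 0], 0.88],
    [[0, 0, 0], [-0.002, 0.001, 0], 0.88]
  ]
}}

```text
t: 15.92
eef_pos: [538.3, -150.7, 76.5]
tcp_rot: [3.139, -0.002, -3.033]
ft_force: [-1.9, 9.6, 4.8]
opening: 0.942
grip_force: 4.8
```

```bash
python3 g.py;python3 - <<'E'
from h import *; from cell import eyes
p=eyes.read_camera("scene")
for d in eyes.cut_out(p,"roll"): print(d["score"],d["uv"],d["mask"].sum(),fit([(p,mc(d["mask"]))],69.2,42,50)[0])
E
```

```text
t 15.93 pos [ 538.3 -150.7   76.5] rot [ 3.139e+00 -2.000e-03 -3.033e+00] F [-1.9  9.6  4.8] op 89.5 grip 4.83698859490687
0.69 [298.0, 143.5] 594 [336.03485056 238.12021998]
0.59 [188.4, 226.3] 959 [ 543.78709673 -147.50240433]
```

Emit:
{"op": "move_arm", "data": {
  "plan": [
    [[0, 0, 0], [-0.001, -0.0005, 0], 0.88],
    [[0, 0, 0], [-0.002, -0.0005, 0], 0.88]
  ]
}}

```text
t: 16.27
eef_pos: [539.0, -150.6, 76.3]
tcp_rot: [3.138, -0.005, -3.032]
ft_force: [-8.7, 11.8, 6.5]
opening: 0.941
grip_force: 6.4
```

Emit:
{"op": "move_arm", "data": {
  "plan": [
    [[0, 0, 0], [-0.001, 0, 0], 0.88],
    [[0, 0, 0], [-0.002, 0, 0], 0.88]
  ]
}}

```text
t: 16.52
eef_pos: [540.4, -149.9, 76.2]
tcp_rot: [3.137, -0.006, -3.032]
ft_force: [-9.7, 16.0, 8.1]
opening: 0.941
grip_force: 8.3
```

Emit:
{"op": "move_arm", "data": {
  "plan": [
    [[0, 0, 0], [0.001, 0, 0], 0.88],
    [[0, 0, 0], [0.002, 0, 0], 0.88],
    [[0, 0, 0], [0.0025, 0, 0], 0.88]
  ]
}}

```text
t: 16.9
eef_pos: [538.9, -150.7, 76.3]
tcp_rot: [3.138, -0.003, -3.033]
ft_force: [-3.7, 11.7, 3.6]
opening: 0.941
grip_force: 6.4
```

Emit:
{"op": "move_arm", "data": {
  "plan": [
    [[0, 0, 0], [0, 0.002, 0], 1],
    [[0, 0, 0], [0, 0.003, 0], 1],
    [[0, 0, 0], [0, 0.003, 0], 1],
    [[0, 0, 0], [0, 0.003, -0.02], 1],
    [[0, 0, 0], [0, 0.003, -0.07], 1]
  ]
}}

```text
t: 17.52
eef_pos: [539.3, -149.3, 145.8]
tcp_rot: [3.14, -0.004, -3.033]
ft_force: [-0.8, -0.1, 1.1]
opening: 0.998
grip_force: 0.0
```

Emit:
{"op": "move_arm", "data": {
  "plan": [
    [[0, 0, 0], [0.02, 0.03, -0.02], -0.03],
    [[0, 0, 0], [0.04, 0.08, -0.02], -0.03],
    [[0, 0, 0], [0.06, 0.13, -0.02], -0.03],
    [[0, 0, 0], [0.06, 0.18, -0.02], -0.03]
  ]
}}

```text
t: 18.02
eef_pos: [459.8, 24.0, 167.0]
tcp_rot: [-3.141, 0.0, -3.034]
ft_force: [0.8, 0.4, -0.6]
opening: 0.635
grip_force: 0.0
```

```bash
python3 g.py;python3 - <<'E'
from h import *; from cell import eyes
p=eyes.read_camera("scene");q=eyes.read_camera("top")
for n,c in(("s",p),("t",q)):
  for d in eyes.cut_out(c,"roll"): print(n,d["score"],d["uv"],d["mask"].sum(),fit([(c,mc(d["mask"]))],69.2,42,50)[0])
a=cv2.resize(p["img"][195:265,140:230,::-1],(720,560),interpolation=cv2.INTER_CUBIC)[:,:400+300]
b=cv2.resize(q["img"][150:215,280:350,::-1],(603,560),interpolation=cv2.INTER_CUBIC)
cv2.imwrite("pics/g.png",cv2.resize(np.hstack([a,b]),(800,344)))
E
```

```text
t 18.02 pos [459.8  24.  167. ] rot [-3.141  0.    -3.034] F [ 0.8  0.4 -0.6] op 60.3 grip 0.0
s 0.76 [188.6, 224.4] 1090 [ 536.20020849 -147.96230548]
s 0.73 [295.8, 143.3] 535 [334.47218196 238.55220619]
t 0.96 [311.3, 182.8] 586 [ 534.20195891 -149.15162586]
```

View pics/g.png

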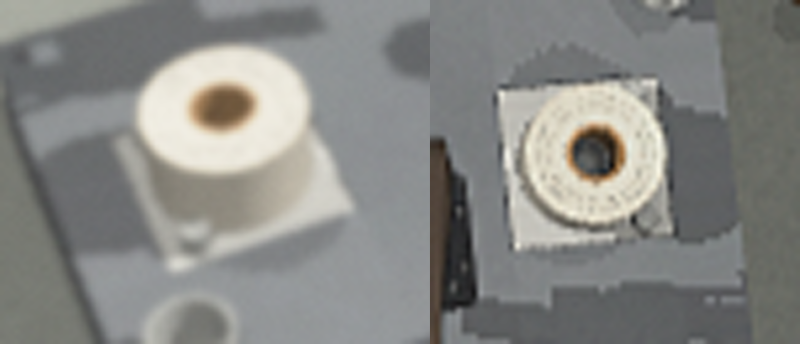

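The roll sits against the rods: its centre fits (535.2,-148.6) against the spindle at (535.4,-148.8), and the top view shows the grey spindle inside the hole at crop (597,153). Go above it with the jaw half open and press.

```bash
python3 g.py 535.3 -148.7 150 3.25
```

```text
t 18.23 pos [461.2  23.4 166.8] rot [-3.141e+00  1.000e-03 -3.031e+00] F [ 0.6 -0.7 -0.4] op 47.9 grip 0.0
[-0.01  0.04  0.12] [-0.0546 -0.1793  0.0169]
```

Emit:
{"op": "move_arm", "data": {
  "plan": [
    [[0, 0, 0], [-0.018, -0.06, 0], -0.03],
    [[0, 0, 0], [-0.036, -0.12, 0], -0.03],
    [[0, 0, 0], [-0.0545, -0.179, 0], -0.03],
    [[0, 0, 0], [-0.0545, -0.179, 0.017], -0.03],
    [[0, 0, 0], [-0.0545, -0.179, 0.03], -0.03]
  ]
}}

```text
t: 18.85
eef_pos: [534.2, -150.7, 135.5]
tcp_rot: [3.141, -0.001, -3.036]
ft_force: [-0.8, 0.5, -0.3]
opening: 0.481
grip_force: 0.0
```

```bash
python3 g.py 535.3 -148.7 122 3.25
```

```text
t 18.85 pos [ 534.2 -150.7  135.5] rot [ 3.141e+00 -1.000e-03 -3.036e+00] F [-0.8  0.5 -0.3] op 45.7 grip 0.0
[ 0.02 -0.04 -0.14] [-0.0013  0.0019  0.0135]
```

Emit:
{"op": "move_arm", "data": {
  "plan": [
    [[0, 0, 0], [-0.001, 0.001, 0.005], -0.03],
    [[0, 0, 0], [-0.001, 0.001, 0.011], -0.03],
    [[0, 0, 0], [-0.001, 0.001, 0.016], -0.03],
    [[0, 0, 0], [-0.001, 0.001, 0.019], -0.03],
    [[0, 0, 0], [-0.001, 0.001, 0.022], -0.03]
  ]
}}

```text
t: 19.48
eef_pos: [535.6, -147.6, 115.1]
tcp_rot: [3.142, 0.001, -3.033]
ft_force: [-1.8, 1.7, 6.8]
opening: 0.488
grip_force: 3.2
```

Emit:
{"op": "move_arm", "data": {
  "plan": [
    [[0, 0, 0], [0, 0, 0.004], -0.03],
    [[0, 0, 0], [0, 0, 0.008], -0.03],
    [[0, 0, 0], [0, 0, 0.012], -0.03],
    [[0, 0, 0], [0, 0, 0.016], -0.03],
    [[0, 0, 0], [0, 0, 0.02], -0.03]
  ]
}}

```text
t: 20.1
eef_pos: [535.5, -147.6, 95.2]
tcp_rot: [-3.142, 0.001, -3.033]
ft_force: [-3.0, 1.9, 7.9]
opening: 0.486
grip_force: 4.0
```

Emit:
{"op": "move_arm", "data": {
  "plan": [
    [[0, 0, 0], [0, 0, 0.004], -0.03],
    [[0, 0, 0], [0, 0, 0.008], -0.03],
    [[0, 0, 0], [0, 0, 0.012], -0.03],
    [[0, 0, 0], [0, 0, 0.014], -0.03]
  ]
}}

```text
t: 20.6
eef_pos: [535.5, -147.5, 81.2]
tcp_rot: [3.142, 0.0, -3.033]
ft_force: [-1.9, 2.5, 8.1]
opening: 0.485
grip_force: 3.9
```

Emit:
{"op": "move_arm", "data": {
  "plan": [
    [[0, 0, 0], [0, 0, 0.001], -0.03],
    [[0, 0, 0], [0, 0, 0.002], -0.03]
  ]
}}

```text
t: 20.85
eef_pos: [535.6, -147.6, 79.4]
tcp_rot: [-3.142, 0.001, -3.033]
ft_force: [-4.5, 3.9, 21.1]
opening: 0.482
grip_force: 10.3
```

On the stop (79.4 against 79.2 expected, force rising to 21 N). One small firm press, then retreat.

Emit:
{"op": "move_arm", "data": {
  "plan": [
    [[0, 0, 0], [0, 0, 0.001], -0.03],
    [[0, 0, 0], [0, 0, 0.001], -0.03]
  ]
}}

```text
t: 21.1
eef_pos: [535.6, -147.6, 79.4]
tcp_rot: [-3.141, 0.001, -3.033]
ft_force: [-5.4, 2.8, 20.9]
opening: 0.483
grip_force: 10.4
```

Emit:
{"op": "move_arm", "data": {
  "plan": [
    [[0, 0, 0], [0, 0, -0.005], -0.03],
    [[0, 0, 0], [0, 0, -0.03], -0.03],
    [[0, 0, 0], [0, 0, -0.08], -0.03],
    [[0, 0, 0], [0.02, 0.05, -0.1], -0.03],
    [[0, 0, 0], [0.04, 0.1, -0.1], -0.03]
  ]
}}

```text
t: 21.72
eef_pos: [484.8, -52.1, 179.1]
tcp_rot: [-3.141, 0.003, -3.034]
ft_force: [0.9, 2.0, 1.0]
opening: 0.485
grip_force: 0.0
```

Emit:
{"op": "move_arm", "data": {
  "plan": [
    [[0, 0, 0], [0.01, 0.05, 0], -0.03],
    [[0, 0, 0], [0.02, 0.1, 0], -0.03],
    [[0, 0, 0], [0.02, 0.1, 0], -0.03]
  ]
}}

```text
t: 22.1
eef_pos: [453.1, 46.8, 177.9]
tcp_rot: [3.141, 0.0, -3.029]
ft_force: [0.0, 0.0, -0.9]
opening: 0.489
grip_force: 0.0
```

```bash
python3 g.py;python3 - <<'E'
from h import *; from cell import eyes
p=eyes.read_camera("scene");q=eyes.read_camera("top")
cv2.imwrite("pics/i.png",cv2.resize(p["img"][100:310,110:390,::-1],(800,600),interpolation=cv2.INTER_CUBIC))
E
```

```text
t 22.1 pos [453.1  46.8 177.9] rot [ 3.141  0.    -3.029] F [ 0.   0.  -0.9] op 46.4 grip 0.0
```

View pics/i.png

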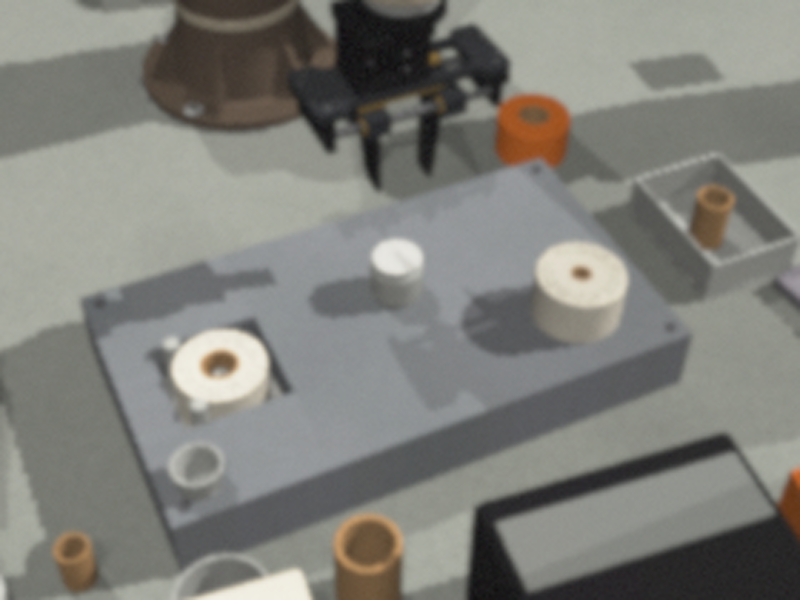

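The roll sits level and low in the well with the spindle tip in its hole (crop 220,365). The core is in the tray (712,215), and the tin, basket and other roll are where they were. Hand it in.

```bash
python3 -c "
from cell import env; print(env.job_done())"
```

```text
the job is handed in; nothing more can be done
None
```

The job is handed in, with no verdict returned: the spent core stands in the scrap tray and the fitting roll is pressed down to the stop on the spindle; the tin, basket and small-hole roll look unmoved in the last picture, which doesn't show everything else.

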